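# Unstack the dishes and slide boxes at the microscope bench

## Task

Two slide boxes stand on the microscope bench, each with a culture dish stacked on it. First lift off both dishes and set each one down, upright and without dropping it, in the middle of the cooling plate whose ring has the colour of its lid; only when both dishes stand there, move each slide box into the filing tray of its own colour so that it lies flat on the tray's floor. Leave the oil bottle and the white cardboard box where they are.

Things in the scene. Friction and masses are not known exactly. Their poses are not given: they have to be found in the camera images.
- red_dish: Culture dish, one rigid closed piece: a disc 56 mm in diameter and 22 mm high, clear lower half (54 mm wide) and red lid (upper 10 mm), 35 to 70 g. Starts on top of one of the two slide boxes, within 10 mm of the middle of it. Origin: centre of its underside; z up through the lid.
- green_dish: Culture dish, one rigid closed piece: a disc 56 mm in diameter and 22 mm high, clear lower half (54 mm wide) and green lid (upper 10 mm), 35 to 70 g. Starts on top of one of the two slide boxes, within 10 mm of the middle of it. Origin: centre of its underside; z up through the lid.
- blue_box: Slide box, closed and rigid: blue plastic, 90 mm (x) by 56 mm (y) by 32 mm high, white blank label on the lid, steel latch on one end, 100 to 200 g. Starts on the bench with a culture dish standing on it. Origin: centre of its underside; x along its long side.
- yellow_box: Slide box, closed and rigid: yellow plastic, 90 mm (x) by 56 mm (y) by 32 mm high, white blank label on the lid, steel latch on one end, 100 to 200 g. Starts on the bench with a culture dish standing on it. Origin: centre of its underside; x along its long side.
- red_plate: Cooling plate, fixed to the bench: round aluminium disc, 90 mm in diameter, flat top 12 mm above the bench with a red ring (68 to 88 mm in diameter) round its edge. Origin: centre of its underside, at bench height.
- green_plate: Cooling plate, fixed to the bench: round aluminium disc, 90 mm in diameter, flat top 12 mm above the bench with a green ring (68 to 88 mm in diameter) round its edge. Origin: centre of its underside, at bench height.
- blue_tray: Filing tray, fixed to the bench: blue plastic, outside 120 mm (x) by 86 mm (y), rim 12 mm high above the bench and 5 mm thick, inside 110 by 76 mm, floor 4 mm above the bench. Origin: centre of its underside, at bench height; x along its long side.
- yellow_tray: Filing tray, fixed to the bench: yellow plastic, outside 120 mm (x) by 86 mm (y), rim 12 mm high above the bench and 5 mm thick, inside 110 by 76 mm, floor 4 mm above the bench. Origin: centre of its underside, at bench height; x along its long side.
- oil_bottle: Immersion-oil bottle to be left alone: amber glass, 32 mm in diameter, 60 mm high, black cap, standing loose on the bench. Origin: centre of its underside. (The bench, at height 0, also carries small loose bystanders up to 40 mm high among the things: two steel microscope objectives standing on end and a small capped vial.)
- white_box: White cardboard coverslip box with a grey stripe, to be left alone: 70 mm (x) by 50 mm (y) by 26 mm high, loose on the bench. Origin: centre of its underside.
Not all that is in view belongs to the job. Leave any orange or purple look-alike of the green_plate alone.

How it is judged:
By the outcome, as a careful person would: the job done as asked, in the order asked, and still so for the second after the job is handed in, with the robot touching nothing.
It also fails if it takes over 93 s, if anything falls off the work surface, if the arm or the gripper's body presses on something with over 40 N, if the wrist force passes 120 N, or if a joint passes its speed limit or range.

## Robot

A 6-joint arm with a two-finger parallel gripper is mounted at the origin on the work surface. World frame = base frame: x ahead of the robot, y to its left, z up, the work surface at z = 0. Lengths are in mm, angles in rad, forces in N, time in s.
With the tool pointing down it reaches from about 275 to 1000 mm from the base axis. Payload 8.4 kg.
Tool frame: the origin (TCP) lies at the very end of the fingers, on their centre line; the grasp point (between the pads) lies 19 mm behind it; z points along the fingers, y is the direction in which the jaws open and shut (so a half turn about z gives the same grasp; the last joint's range is limited). The gripper opens to 85 mm and grips with 20 to 120 N. Pads are 22 mm wide; open, the fingers measure 114 mm over their backs; the gripper's body (76 mm by 85 mm) begins 54 mm behind the grasp point. The pads swing forward as they close: fully open they stand 13 mm farther back than shut.
Start: joints at [1.116, 0.353, 1.633, -0, 1.155, -0.002], TCP at [273.427, 562.019, 231.281] pointing down, gripper open.
Joint ranges: [-2.63, 2.63], [-0.92, 2.1], [0.06, 2.66], [-1.3, 4.44], [0, 2.69], [-3.02, 3.02]. Speed limits (rad/s): [2.22, 2.22, 2.79, 3.14, 3.14, 3.14].

## Interface

Orientations are given as [roll, pitch, yaw] about the fixed x, y, z axes, in that order (R = Rz(yaw) Ry(pitch) Rx(roll)).
In Python, from rig import r gives the robot as it stands.
- The arm moves only by the tool move_arm, never from a script. Its argument "increments" is a list of rows, each an object of numbers: "tx", "ty", "tz": the shift along the tool's x, y, z in cm; "rx", "ry", "rz": the turn, a rotation vector about the tool's x, y, z in degrees; "gripper": the gripper's target within -1 to 1 (fully open at 1, half-way at 0, shut at -1). A call has 1 to 12 rows; each row shifts and turns the commanded pose from where the row before left it, along the tool's axes as they then stand; what a row does not reach is not made up. A row lasts 1/10 s, in which the tool goes at most 50 mm and 8.59 degrees, less where a joint would pass 70% of its speed; a pose out of reach is approached as far as the arm can. A call is refused whole if a number of a shift passes 5 or a number of a turn 8.59, either way. A call with a gripper value outside its range is refused whole. The fingers move at their own pace and stop on an object; "squeeze" is the grip in N (left out, the last holds). Time passes only in rows, so rows that do not move let the fingers close. It gives the time, the measured TCP pose, the force and the opening at its end, in the units of the state.
- r.sense(): the state, without advancing time (a new reading comes with each control period).
- r.grab_frame(name): name is "scene" or "side" or "wrist"; returns (picture, depth): 400x640x3 uint8, red, green, blue; 400x640 float32, mm along the optical axis (not along the pixel's ray), 0 where there is no reading.
- r.camera_model(name): a dict with "fx", "fy", "cx", "cy" (pixels), "R" (3x3) and "t" (3): a world point X has camera coordinates R X + t; the wrist camera has in their place "hand_eye" (4x4, takes a point from camera to tool coordinates, whose origin is the TCP and whose axes are the flange's). Camera axes: x right, y down, z forward; pixel columns grow to the right and rows downward; lengths in mm; the calibration is good to about 2 mm. A picture is of the moment at which its call begins: read the wrist's pose just before it. camera_model takes no time and is no camera call.
- r.sign_off(): hands the job in, once; it reports no verdict.
Trained networks look in the newest picture that a camera, given by its name, has taken for a name from the list of things; names that differ only in an ending like _2 or _b are one class to them, and where a whole thing is asked for, a point or a joint stands for the part that bears it (a point fixed in the world has none). Each returns a list of dicts, best first, with "confidence" (0 to 1); they miss things now and then, are a little off and sometimes report something else, mostly with a low value. They report only what shows in the picture. A call takes as long as a camera call. They do not tell look-alikes from the thing itself.
- r.cut_out(query, camera): "mask" (400x640 bool, what is visible of it) and "bbox" ([left, top, right, bottom] in pixels, round what is visible of it).
- r.place_of(query, camera): "location" ([row, column] in pixels: a listed point, or the origin of a listed thing).
The state is a dict: "clock": time; "qpos": joint angles; "qvel": joint speeds; "joint_efforts": joint torques, N m; "eef_pos": TCP position; "tcp_rot": TCP orientation; "contact_force": force on the tool from outside, world axes, zero at the start; "wrist_torque": the same for the moment, N m; "opening": opening from 0.0 (shut) to 1.0 (fully open).
Only numpy, scipy, OpenCV 4.12 (cv2) and the standard library are available. Lean on these libraries where they do the work, as an engineer would, in place of code of your own. Each camera call takes 0.05 s, during which the arm holds its last target. There are 200 camera calls.

## Working session

There is one attempt and no reset: what is moved stays moved. The work goes in short steps, Python scripts to look and compute and a tool call to move; the robot and the scene stay as the last step left them, time stands still between calls to the robot, and variables do not carry over. Pictures are saved under pics/ and viewed, about 12 in all and at most 16, crops included, and the job is handed in when it is done.

Besides the shell and the picture viewer there is one more tool, called after "Request:" by a JSON object that holds its "api" and its "payload", one argument or row to a line. move_arm: Moves the arm, as the interface text tells. Its arguments: {"type":"object","properties":{"increments":{"type":"array","items":{"type":"object","properties":{"tx":{"type":"number"},"ty":{"type":"number"},"tz":{"type":"number"},"rx":{"type":"number"},"ry":{"type":"number"},"rz":{"type":"number"},"gripper":{"type":"number"}}}},"squeeze":{"type":"number"}},"required":["increments"]}

```bash
ls; mkdir -p pics; python3 - <<'E'
from rig import r
import cv2,numpy as np
print(r.sense())
for n in("scene","side"):
    p,d=r.grab_frame(n); cv2.imwrite(f"pics/{n}0.png",p[:,:,::-1]); np.savez(f"{n}0.npz",p=p,d=d)
    c=r.camera_model(n); print(n,c)
print(r.camera_model("wrist"))
a=[cv2.imread(f"pics/{n}0.png") for n in("scene","side")]
E
```

```text
pics
{'clock': 0.0, 'qpos': array([ 1.11558498e+00,  3.53626623e-01,  1.63414079e+00,  1.19821778e-06,
        1.15516208e+00, -2.42749849e-03]), 'qvel': array([-3.17714928e-05,  5.51646101e-05,  7.04625598e-04,  2.29768586e-03,
        1.04397071e-03,  1.67742019e-03]), 'joint_efforts': array([-2.77285362e-03, -6.05238175e+01, -3.42067122e+01, -3.59057103e-04,
        9.32371389e-03, -6.91406132e-07]), 'eef_pos': array([273.22942222, 561.5947449 , 230.57226065]), 'tcp_rot': array([-3.14025583e+00, -4.34070839e-06,  2.68880832e+00]), 'contact_force': array([-0.5407164 , -0.63020541,  0.28659685]), 'wrist_torque': array([-0.01437799, -0.01109864, -0.02403944]), 'opening': 0.9971986412690438}
scene {'fx': 426.77777197278556, 'fy': 426.77777197278556, 'cx': 323.09833001349574, 'cy': 200.41439231770502, 'R': array([[ 0.73285932,  0.68036448,  0.004625  ],
       [ 0.45540713, -0.48547193, -0.74627163],
       [-0.5054914 ,  0.54901838, -0.66562547]]), 't': array([-367.31680206, -181.86048612, 1297.2807405 ])}
side {'fx': 486.0681008033603, 'fy': 486.0681008033603, 'cx': 321.4287022382434, 'cy': 207.01357236680823, 'R': array([[ 0.91922087, -0.39336543,  0.01722285],
       [-0.23610765, -0.58568805, -0.77538551],
       [ 0.31509708,  0.7086841 , -0.63125326]]), 't': array([-485.24577077,  170.57382701, 1169.73769596])}
{'fx': 287.5988322018195, 'fy': 287.5988322018195, 'cx': 324.58806271793674, 'cy': 196.577715313747, 'hand_eye': array([[-2.21131995e-05, -9.55124561e-01, -2.96204444e-01,
         7.73085381e+01],
       [ 9.99999974e-01, -8.89686121e-05,  2.12228104e-04,
        -3.98032972e-01],
       [-2.29057173e-04, -2.96204432e-01,  9.55124538e-01,
        -1.43089110e+02],
       [ 0.00000000e+00,  0.00000000e+00,  0.00000000e+00,
         1.00000000e+00]])}
```

View pics/scene0.png

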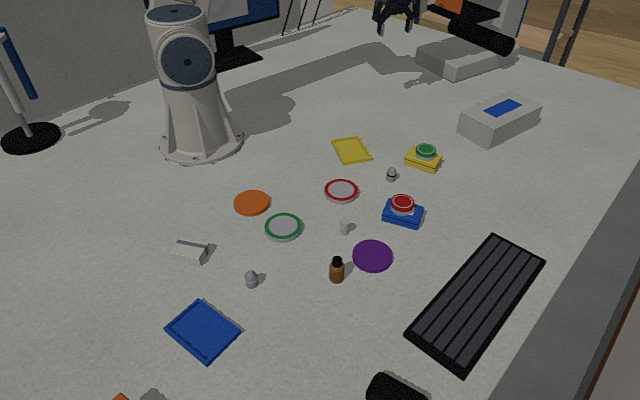

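View pics/side0.png

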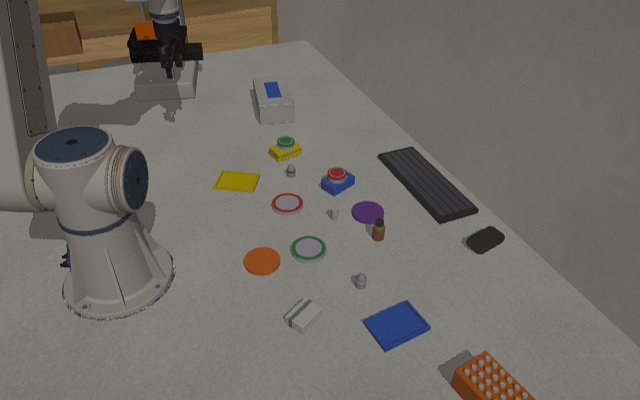

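Candidates (scene pixels):
- Green plate: (283,226) has a green ring on aluminium. The orange (252,203) and purple (372,256) discs are the look-alikes.
- Red plate: (341,190).
- Red dish on the blue box: (402,203). Green dish on the yellow box: (425,152).
- Trays: blue (203,330), yellow (352,150).

The bottle, white box, two objectives and the vial stay put.

```bash
cat > h.py <<'E'
from rig import r
import cv2,numpy as np
def pts(cam,d,mask,s=None):
    c=r.camera_model(cam); v,u=np.nonzero(mask&(d>0)); z=d[v,u].astype(float)
    P=np.c_[(u-c['cx'])/c['fx']*z,(v-c['cy'])/c['fy']*z,z]
    if cam!="wrist": return (P-c['t'])@c['R'], np.c_[u,v]
    from scipy.spatial.transform import Rotation as Ro
    R=Ro.from_euler('xyz',s['tcp_rot']).as_matrix(); H=c['hand_eye']
    return (P@H[:3,:3].T+H[:3,3])@R.T+s['eef_pos'], np.c_[u,v]
def rect(xy):
    (c,(w,h),a)=cv2.minAreaRect(xy.astype(np.float32))
    if w<h: w,h,a=h,w,a+90
    return np.round([*c,w,h,(a+90)%180-90],1)
E
python3 - <<'E'
from h import *
zr=dict(red_dish=(46,65),green_dish=(46,65),blue_box=(22,40),yellow_box=(22,40),red_plate=(6,20),green_plate=(6,20),blue_tray=(0,20),yellow_tray=(0,20),oil_bottle=(20,80),white_box=(15,40))
for cam in("scene","side"):
    d=np.load(cam+"0.npz")['d']
    for q,(a,b) in zr.items():
        o=r.cut_out(q,cam)
        for k in o[:3]:
            P,_=pts(cam,d,k['mask']); m=(P[:,2]>a)&(P[:,2]<b)
            if m.sum()<8: print(cam,q,k['bbox'],'few'); continue
            Q=P[m]; print(cam,q,round(k['confidence'],2),[int(x) for x in k['bbox']],rect(Q[:,:2]),'z',np.percentile(Q[:,2],[5,50,95]).round(1),m.sum())
E
```

```text
scene red_dish 0.94 [391, 192, 415, 218] [634.5 134.4  56.2  55.6 -29.2] z [47.9 53.4 55.5] 340
scene green_dish 0.68 [415, 143, 437, 161] [555.  358.4  57.1  54.4  79.3] z [48.8 53.1 55.4] 218
scene green_dish [380.8, 197.5, 424.3, 230.7] few
scene blue_box 0.76 [381, 198, 423, 231] [641.  133.7  91.8  56.2  22.2] z [23.6 30.8 33.2] 389
scene yellow_box 0.61 [406, 146, 442, 173] [554.5 356.   91.   58.3  13.6] z [23.3 30.1 32.6] 253
scene red_plate 0.83 [324, 178, 359, 204] [468.7 105.6  90.6  86.5 -70.7] z [ 8.7 11.8 14.2] 642
scene green_plate 0.93 [353, 240, 394, 273] [664.7 -15.6  88.1  86.4  47.7] z [ 9.1 11.9 14.1] 1007
scene green_plate 0.59 [233, 189, 267, 216] [332.8 -83.6  88.5  88.  -39.3] z [ 9.1 12.  14.4] 706
scene blue_tray 0.82 [162, 297, 243, 364] [ 543.3 -381.7  122.    87.7    5.9] z [ 2.   4.6 12.8] 2806
scene yellow_tray 0.82 [328, 134, 370, 166] [359.6 273.1 140.6  93.5 -32.5] z [ 1.1  4.  11.9] 802
scene yellow_tray 0.48 [324, 177, 360, 203] [469.7 104.2  89.3  87.3 -71.3] z [ 4.8 11.7 14.1] 685
scene oil_bottle 0.9 [330, 255, 347, 283] [ 644.9 -113.6   30.6  
[... 1054 characters left out ...]
6
side blue_tray 0.71 [364, 300, 426, 354] [ 547.3 -380.3  130.3   88.5    6.5] z [ 2.7  6.2 14. ] 1943
side yellow_tray 0.93 [214, 170, 262, 190] [366.9 272.2 121.8 105.6 -31.2] z [ 2.5  6.5 14.5] 811
side yellow_tray 0.19 [362, 301, 428, 353] [ 543.2 -377.3  123.6   95.5    6.6] z [ 2.8  6.2 14. ] 1922
side oil_bottle 0.71 [371, 218, 382, 241] [ 641.  -114.2   29.9   29.6   72.3] z [23.1 42.6 61.9] 184
side oil_bottle 0.36 [320, 172, 357, 199] [638.3 132.9  93.9  57.6  18.3] z [21.9 32.1 36. ] 247
side white_box 0.57 [284, 302, 324, 335] [ 362.9 -285.2   71.6   51.7   28.2] z [18.1 26.8 29.7] 694
side white_box 0.56 [328, 168, 349, 184] [626.8 118.5  50.7  25.9 -21.4] z [32.3 35.7 39.5] 46
```

Request:
{"api": "move_arm", "payload": {
  "increments": [
    {"tx":-4.4,"ty":-1.7},
    {"tx":-4.4,"ty":-1.7},
    {"tx":-4.4,"ty":-1.7},
    {"tx":-4.4,"ty":-1.7},
    {"tx":-4.4,"ty":-1.7},
    {"tx":-4.4,"ty":-1.7},
    {"tx":-4.4,"ty":-1.7},
    {"tx":-4.4,"ty":-1.7},
    {"tx":-4.4,"ty":-1.7},
    {"rz":-8.5},
    {"rz":-8.5},
    {"rz":-8.5}
  ]
}}

```text
invalid input
```

```bash
cat >> h.py <<'E'
zr=dict(red_dish=(46,65),green_dish=(46,65),blue_box=(25,40),yellow_box=(25,40),red_plate=(8,20),green_plate=(8,20),blue_tray=(0,20),yellow_tray=(0,20),oil_bottle=(20,80),white_box=(15,40))
def look(name,qs,show=True):
    s=r.sense(); p,d=r.grab_frame("wrist"); cv2.imwrite(f"pics/{name}.png",p[:,:,::-1]); np.savez(name+".npz",p=p,d=d)
    print(s['eef_pos'].round(1),np.degrees(s['tcp_rot']).round(2),s['clock'])
    for q in qs:
        a,b=zr[q]
        for k in r.cut_out(q,"wrist")[:2]:
            P,_=pts("wrist",d,k['mask'],s); m=(P[:,2]>a)&(P[:,2]<b)
            if m.sum()<8: print(q,k['bbox'],'few',np.median(P[:,2]) if len(P) else ''); continue
            Q=P[m]; print(q,round(k['confidence'],2),[int(x) for x in k['bbox']],rect(Q[:,:2]),'z',np.percentile(Q[:,2],[5,50,95]).round(1),m.sum())
    return s,p,d
E
python3 - <<'E'
from h import *
look("w1",["red_dish","green_dish","blue_box","yellow_box","red_plate","green_plate","yellow_tray"])
E
```

```text
[273.4 562.  231.3] [-180.      0.    154.06] 1.1
red_plate 0.88 [135, 371, 158, 400] [479.3 134.1  62.3  32.9 -55.6] z [ 9.4 12.3 13.4] 438
green_plate 0.98 [2, 346, 17, 389] [350.  -54.4  71.2  21.4 -41.4] z [ 8.5 12.  13.4] 374
yellow_tray 0.92 [141, 263, 199, 309] [335.3 272.8  82.3  72.8  57. ] z [ 2.5  4.7 12.6] 1473
```

View pics/w1.png

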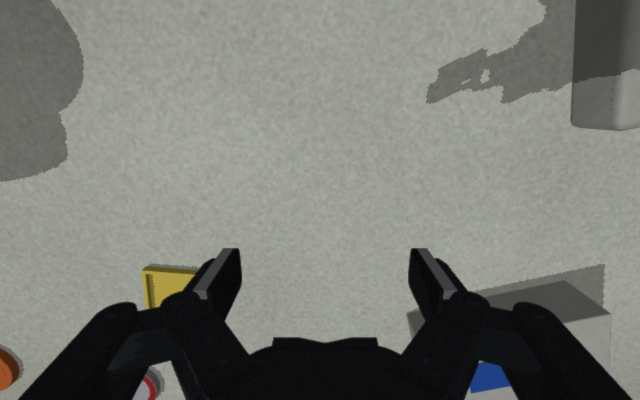

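The move was refused ("invalid input"), so the arm hasn't moved, and this picture shows the empty bench. I'll retry with every field given.

Request:
{"api": "move_arm", "payload": {
  "increments": [
    {"tx":-4.4,"ty":-1.7,"tz":0,"rx":0,"ry":0,"rz":0,"gripper":1},
    {"tx":-4.4,"ty":-1.7,"tz":0,"rx":0,"ry":0,"rz":0,"gripper":1},
    {"tx":-4.4,"ty":-1.7,"tz":0,"rx":0,"ry":0,"rz":0,"gripper":1},
    {"tx":-4.4,"ty":-1.7,"tz":0,"rx":0,"ry":0,"rz":0,"gripper":1},
    {"tx":-4.4,"ty":-1.7,"tz":0,"rx":0,"ry":0,"rz":0,"gripper":1},
    {"tx":-4.4,"ty":-1.7,"tz":0,"rx":0,"ry":0,"rz":0,"gripper":1},
    {"tx":-4.4,"ty":-1.7,"tz":0,"rx":0,"ry":0,"rz":0,"gripper":1},
    {"tx":-4.4,"ty":-1.7,"tz":0,"rx":0,"ry":0,"rz":0,"gripper":1},
    {"tx":-4.4,"ty":-1.7,"tz":0,"rx":0,"ry":0,"rz":0,"gripper":1},
    {"tx":0,"ty":0,"tz":0,"rx":0,"ry":0,"rz":-8.5,"gripper":1},
    {"tx":0,"ty":0,"tz":0,"rx":0,"ry":0,"rz":-8.5,"gripper":1},
    {"tx":0,"ty":0,"tz":0,"rx":0,"ry":0,"rz":-8.5,"gripper":1}
  ],
  "squeeze": 30
}}

```text
clock: 2.7
eef_pos: [562.9, 250.6, 231.2]
tcp_rot: [-3.142, -0.0, 3.139]
contact_force: [-0.9, -0.2, 0.9]
opening: 1.002
```

```bash
python3 - <<'E'
from h import *
look("w2",["red_dish","green_dish","blue_box","yellow_box","red_plate","green_plate","yellow_tray"])
E
```

```text
[562.9 250.6 231.2] [-1.8000e+02 -1.0000e-02  1.7984e+02] 2.7
red_dish 0.78 [206, 207, 252, 251] [628.9 135.9  55.1  51.3  86. ] z [50.7 54.6 55.8] 1516
green_dish 0.69 [395, 144, 444, 193] [552.3 359.4  55.2  53.5  50.5] z [53.2 54.8 56.1] 1903
blue_box 0.66 [201, 187, 273, 257] [636.  136.9  89.2  55.6  21. ] z [27.5 32.  33.3] 1174
yellow_box 0.71 [382, 122, 438, 202] [549.6 358.9  88.9  56.6  11.8] z [29.5 32.4 33.7] 1485
red_plate 0.61 [162, 50, 242, 127] [464.5 106.9  89.   88.6  29.4] z [11.4 12.8 14.1] 4841
green_plate 0.94 [103, 209, 170, 269] [660.4 -11.9  89.6  88.2 -19.1] z [11.  12.5 13.8] 3069
green_plate 0.66 [0, 36, 83, 118] [451.9 -84.3  89.2  86.2 -17.6] z [11.  12.7 14.1] 5002
yellow_tray 0.61 [281, 0, 381, 62] [383.2 255.1  85.7  71.9  58.9] z [ 3.3  4.9 13.1] 3791
```

View pics/w2.png

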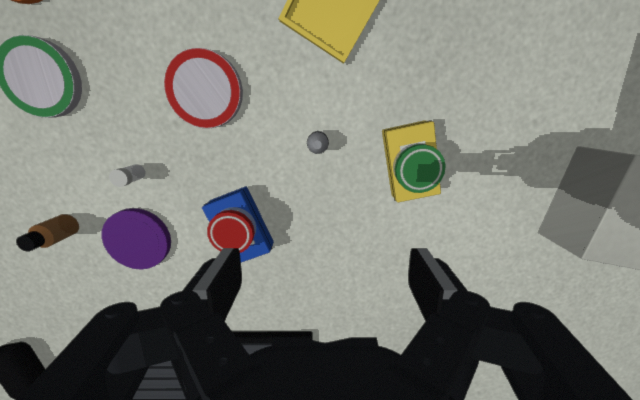

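Wrist view:
- The green-lid dish is on the yellow box at (420,168), and the red-lid dish is on the blue box at (231,232).
- The true green-ringed plate is at (37,77) and the red-ringed plate at (203,88). The purple look-alike is at (136,238).

The measurements from the three cameras agree to within about 5 mm. I'll grasp the green dish now.

Request:
{"api": "move_arm", "payload": {
  "increments": [
    {"tx":0.35,"ty":3.6,"tz":0,"rx":0,"ry":0,"rz":0,"gripper":1},
    {"tx":0.35,"ty":3.6,"tz":0,"rx":0,"ry":0,"rz":0,"gripper":1},
    {"tx":0.35,"ty":3.6,"tz":0,"rx":0,"ry":0,"rz":0,"gripper":1},
    {"tx":0,"ty":0,"tz":4.5,"rx":0,"ry":0,"rz":0,"gripper":1},
    {"tx":0,"ty":0,"tz":4.5,"rx":0,"ry":0,"rz":0,"gripper":1},
    {"tx":0,"ty":0,"tz":4.5,"rx":0,"ry":0,"rz":0,"gripper":1},
    {"tx":0,"ty":0,"tz":3,"rx":0,"ry":0,"rz":0,"gripper":1},
    {"tx":0,"ty":0,"tz":2,"rx":0,"ry":0,"rz":0,"gripper":1},
    {"tx":0,"ty":0,"tz":1.3,"rx":0,"ry":0,"rz":0,"gripper":1},
    {"tx":0,"ty":0,"tz":0,"rx":0,"ry":0,"rz":0,"gripper":1}
  ]
}}

```text
clock: 4.1
eef_pos: [552.0, 358.8, 31.6]
tcp_rot: [-3.14, -0.002, 3.133]
contact_force: [0.7, 0.2, 0.7]
opening: 0.996
```

Request:
{"api": "move_arm", "payload": {
  "increments": [
    {"tx":0,"ty":0,"tz":0,"rx":0,"ry":0,"rz":0,"gripper":-1},
    {"tx":0,"ty":0,"tz":0,"rx":0,"ry":0,"rz":0,"gripper":-1},
    {"tx":0,"ty":0,"tz":0,"rx":0,"ry":0,"rz":0,"gripper":-1},
    {"tx":0,"ty":0,"tz":0,"rx":0,"ry":0,"rz":0,"gripper":-1},
    {"tx":0,"ty":0,"tz":0,"rx":0,"ry":0,"rz":0,"gripper":-1}
  ],
  "squeeze": 25
}}

```text
clock: 4.6
eef_pos: [553.9, 359.9, 35.1]
tcp_rot: [3.14, 0.002, 3.134]
contact_force: [-1.0, -0.0, 5.8]
opening: 0.641
```

```bash
python3 - <<'E'
from h import *
s=r.sense();print(s['eef_pos'],s['contact_force'],s['opening'],s['qvel'].round(3))
r.grab_frame("side");s=r.sense();print(s['eef_pos'],s['contact_force'],s['opening'])
E
```

```text
[553.85536203 359.88949863  35.08116698] [-0.95876714 -0.04130623  5.80088519] 0.6413851281459059 [ 0.001 -0.001 -0.    -0.     0.002 -0.   ]
[553.84341821 359.88357661  35.06368198] [-0.92049581 -0.75158449  7.23436907] 0.6432104655208587
```

Request:
{"api": "move_arm", "payload": {
  "increments": [
    {"tx":0,"ty":0,"tz":-0.5,"rx":0,"ry":0,"rz":0,"gripper":-1},
    {"tx":0,"ty":0,"tz":-1.5,"rx":0,"ry":0,"rz":0,"gripper":-1},
    {"tx":0,"ty":0,"tz":-3,"rx":0,"ry":0,"rz":0,"gripper":-1},
    {"tx":0,"ty":0,"tz":-3,"rx":0,"ry":0,"rz":0,"gripper":-1},
    {"tx":0,"ty":0,"tz":-2,"rx":0,"ry":0,"rz":0,"gripper":-1}
  ]
}}

```text
clock: 5.15
eef_pos: [553.8, 359.8, 136.8]
tcp_rot: [3.14, 0.003, 3.134]
contact_force: [-0.7, -0.3, -1.2]
opening: 0.642
```

```bash
python3 - <<'E'
from h import *
s,p,d=look("w3",["green_dish","yellow_box"])
q,_=r.grab_frame("side"); cv2.imwrite("pics/m3.png",np.hstack([p[150:,150:490,::-1],cv2.resize(q[80:205,200:370,::-1],(340,250))]))
E
```

```text
[553.8 359.8 136.8] [1.7991e+02 1.5000e-01 1.7955e+02] 5.15
green_dish [272.6, 207.2, 382.1, 317.4] few 156.4018538817178
green_dish [127.1, 0.8, 252.4, 57.5] few 4.956529827976254
yellow_box 0.69 [279, 135, 358, 215] [541.8 357.2  72.8  56.   11.7] z [31.2 32.5 33.7] 4134
```

View pics/m3.png

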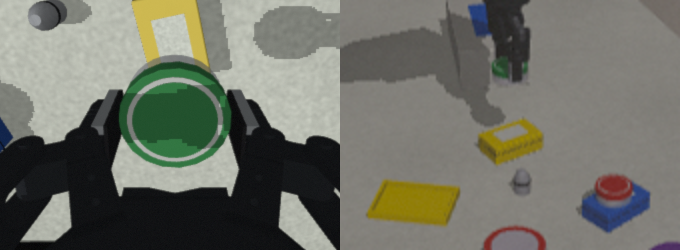

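The green dish is held level and clear (wrist crop, centre about (175,117)), and the yellow box is empty. Next I'll measure where the dish sits in the grip.

```bash
cat >> h.py <<'E'
def held(name,lo=10,hi=30,col=None):
    f=np.load(name+".npz"); p,d=f['p'].astype(int),f['d']; s=r.sense()
    m=(p[...,1]>p[...,0]*1.4)&(p[...,1]>p[...,2]*1.2) if col=='g' else (p[...,0]>p[...,1]*1.8)&(p[...,0]>p[...,2]*1.8)
    P,_=pts("wrist",d,m,s); P=P-s['eef_pos']; k=(P[:,2]>lo)&(P[:,2]<hi)&(np.hypot(P[:,0],P[:,1])<60); P=P[k]
    c,rad=cv2.minEnclosingCircle(P[:,:2].astype(np.float32)); print('held rel world',np.round(c,1),round(rad,1),np.median(P,0).round(1),len(P))
    A=np.c_[P[:,:2],np.ones(len(P))]; print('slopes',np.linalg.lstsq(A,P[:,2],rcond=None)[0].round(3))
E
python3 -c "
from h import *
held('w3',col='g')"
```

```text
held rel world [-0.6 -0. ] 28.7 [-4.3  0.4 19.6] 7872
slopes [ 3.2000e-02 -1.0000e-03  1.9496e+01]
```

Request:
{"api": "move_arm", "payload": {
  "increments": [
    {"tx":0,"ty":-2.5,"tz":0,"rx":0,"ry":0,"rz":0,"gripper":-1},
    {"tx":0,"ty":-4,"tz":0,"rx":0,"ry":0,"rz":0,"gripper":-1},
    {"tx":0,"ty":-4.2,"tz":0,"rx":0,"ry":0,"rz":0,"gripper":-1},
    {"tx":0,"ty":-4.2,"tz":0,"rx":0,"ry":0,"rz":0,"gripper":-1},
    {"tx":0,"ty":-4.2,"tz":0,"rx":0,"ry":0,"rz":0,"gripper":-1},
    {"tx":0,"ty":-4.2,"tz":0,"rx":0,"ry":0,"rz":0,"gripper":-1},
    {"tx":0,"ty":-4.2,"tz":0,"rx":0,"ry":0,"rz":0,"gripper":-1},
    {"tx":0,"ty":-4.2,"tz":0,"rx":0,"ry":0,"rz":0,"gripper":-1},
    {"tx":0,"ty":-4.2,"tz":0,"rx":0,"ry":0,"rz":0,"gripper":-1},
    {"tx":0,"ty":-4.2,"tz":0,"rx":0,"ry":0,"rz":0,"gripper":-1},
    {"tx":0,"ty":-3,"tz":0,"rx":0,"ry":0,"rz":0,"gripper":-1},
    {"tx":0,"ty":-1.5,"tz":0,"rx":0,"ry":0,"rz":0,"gripper":-1}
  ]
}}

```text
clock: 6.55
eef_pos: [548.4, -88.9, 132.2]
tcp_rot: [-3.142, -0.002, 3.132]
contact_force: [0.3, 0.4, -0.7]
opening: 0.64
```

```bash
python3 - <<'E'
from h import *
s,p,d=look("w4",["green_plate"])
held("w4",col='g')
P,_=pts("wrist",d,np.ones((400,640),bool),s); f=p.reshape(-1,3)[(d>0).ravel()].astype(int)
k=(abs(P[:,0]-452)<60)&(abs(P[:,1]+86)<60)&(P[:,2]>9)&(P[:,2]<16); c=cv2.minEnclosingCircle(P[k][:,:2].astype(np.float32)); print(c,P[k][:,2].mean(), (P[k][:,:2].min(0)+P[k][:,:2].max(0))/2)
E
```

```text
[548.4 -88.9 132.2] [-1.8000e+02 -1.2000e-01  1.7944e+02] 6.55
green_plate 0.83 [269, 28, 377, 135] [451.1 -87.3  88.8  88.7 -60.6] z [11.7 13.  14.2] 9154
green_plate 0.67 [0, 115, 93, 249] [ 540.9 -380.2  120.2   88.5    5.8] z [ 8.6 11.8 13.2] 1892
held rel world [-0.5  0.5] 28.8 [-4.3  0.4 19.6] 7879
slopes [ 2.9000e-02 -2.0000e-03  1.9505e+01]
((451.0630798339844, -87.706787109375), 45.00328826904297) 12.950385263901364 [450.97363152 -88.04879496]
```

View pics/w4.png

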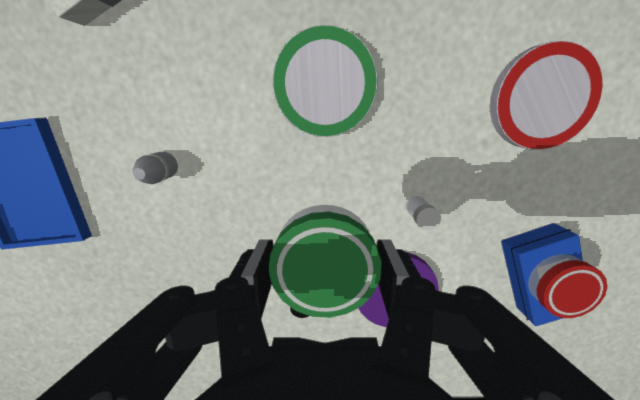

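Plate and dish centres are measured. Green ring at (325,81), held dish at (325,263). Next I'll move over the plate and descend.

Request:
{"api": "move_arm", "payload": {
  "increments": [
    {"tx":3.2,"ty":0,"tz":0,"rx":0,"ry":0,"rz":0,"gripper":-1},
    {"tx":3.9,"ty":0,"tz":0,"rx":0,"ry":0,"rz":0,"gripper":-1},
    {"tx":2.6,"ty":0,"tz":0,"rx":0,"ry":0,"rz":0,"gripper":-1},
    {"tx":0,"ty":0,"tz":4,"rx":0,"ry":0,"rz":0,"gripper":-1},
    {"tx":0,"ty":0,"tz":3.5,"rx":0,"ry":0,"rz":0,"gripper":-1},
    {"tx":0,"ty":0,"tz":2,"rx":0,"ry":0,"rz":0,"gripper":-1},
    {"tx":0,"ty":0,"tz":1,"rx":0,"ry":0,"rz":0,"gripper":-1},
    {"tx":0,"ty":0,"tz":0,"rx":0,"ry":0,"rz":0,"gripper":-1},
    {"tx":0,"ty":0,"tz":0,"rx":0,"ry":0,"rz":0,"gripper":-1}
  ]
}}

```text
clock: 7.55
eef_pos: [452.9, -85.5, 28.7]
tcp_rot: [3.142, 0.0, 3.134]
contact_force: [1.2, -0.4, -0.7]
opening: 0.642
```

Request:
{"api": "move_arm", "payload": {
  "increments": [
    {"tx":0.15,"ty":-0.2,"tz":0.6,"rx":0,"ry":0,"rz":0,"gripper":-1},
    {"tx":0,"ty":0,"tz":0.4,"rx":0,"ry":0,"rz":0,"gripper":-1},
    {"tx":0,"ty":0,"tz":0.2,"rx":0,"ry":0,"rz":0,"gripper":-1},
    {"tx":0,"ty":0,"tz":0,"rx":0,"ry":0,"rz":0,"gripper":-1},
    {"tx":0,"ty":0,"tz":0,"rx":0,"ry":0,"rz":0,"gripper":-1}
  ]
}}

```text
clock: 8.05
eef_pos: [451.0, -88.0, 16.4]
tcp_rot: [-3.142, 0.0, 3.134]
contact_force: [-0.2, -0.1, -0.2]
opening: 0.641
```

Request:
{"api": "move_arm", "payload": {
  "increments": [
    {"tx":0,"ty":0,"tz":0.1,"rx":0,"ry":0,"rz":0,"gripper":-1},
    {"tx":0,"ty":0,"tz":0,"rx":0,"ry":0,"rz":0,"gripper":-1}
  ]
}}

```text
clock: 8.25
eef_pos: [451.0, -88.0, 15.3]
tcp_rot: [-3.142, 0.0, 3.134]
contact_force: [0.5, 0.1, -0.2]
opening: 0.638
```

Request:
{"api": "move_arm", "payload": {
  "increments": [
    {"tx":0,"ty":0,"tz":0.07,"rx":0,"ry":0,"rz":0,"gripper":-1},
    {"tx":0,"ty":0,"tz":0,"rx":0,"ry":0,"rz":0,"gripper":-1}
  ]
}}

```text
clock: 8.45
eef_pos: [451.0, -88.0, 15.0]
tcp_rot: [-3.142, 0.0, 3.134]
contact_force: [-2.6, -0.5, 9.3]
opening: 0.642
```

Request:
{"api": "move_arm", "payload": {
  "increments": [
    {"tx":0,"ty":0,"tz":0,"rx":0,"ry":0,"rz":0,"gripper":0.6},
    {"tx":0,"ty":0,"tz":0,"rx":0,"ry":0,"rz":0,"gripper":1},
    {"tx":0,"ty":0,"tz":0,"rx":0,"ry":0,"rz":0,"gripper":1},
    {"tx":0,"ty":0,"tz":-1.5,"rx":0,"ry":0,"rz":0,"gripper":1},
    {"tx":0,"ty":0,"tz":-4,"rx":0,"ry":0,"rz":0,"gripper":1},
    {"tx":0,"ty":0,"tz":-4.5,"rx":0,"ry":0,"rz":0,"gripper":1},
    {"tx":-3.5,"ty":0.6,"tz":-3,"rx":0,"ry":0,"rz":0,"gripper":1},
    {"tx":-4.5,"ty":2,"tz":0,"rx":0,"ry":0,"rz":0,"gripper":1},
    {"tx":-3,"ty":1,"tz":0,"rx":0,"ry":0,"rz":0,"gripper":1},
    {"tx":0,"ty":0,"tz":0,"rx":0,"ry":0,"rz":0,"gripper":1}
  ]
}}

```text
clock: 9.45
eef_pos: [565.2, -51.7, 145.2]
tcp_rot: [3.142, 0.004, 3.135]
contact_force: [-0.0, -0.8, 0.3]
opening: 1.003
```

```bash
python3 - <<'E'
from h import *
zr['green_dish']=(25,45)
s,p,d=look("w5",["green_dish","red_dish","blue_box"])
E
```

```text
[565.2 -51.7 145.2] [180.     0.22 179.64] 9.45
green_dish 0.86 [247, 19, 316, 93] [450.1 -87.7  55.2  55.2 -37.8] z [33.5 34.9 36.1] 4133
green_dish 0.56 [249, 239, 286, 290] [ 637.5 -109.1   31.6   25.9   71.2] z [26.5 40.9 44.3] 565
red_dish 0.72 [486, 231, 557, 293] [631.2 134.5  56.   54.9  53.3] z [48.9 54.7 55.8] 2852
blue_box 0.73 [459, 204, 547, 301] [636.6 135.6  91.2  56.3  20.8] z [26.5 32.2 33.4] 1922
```

View pics/w5.png

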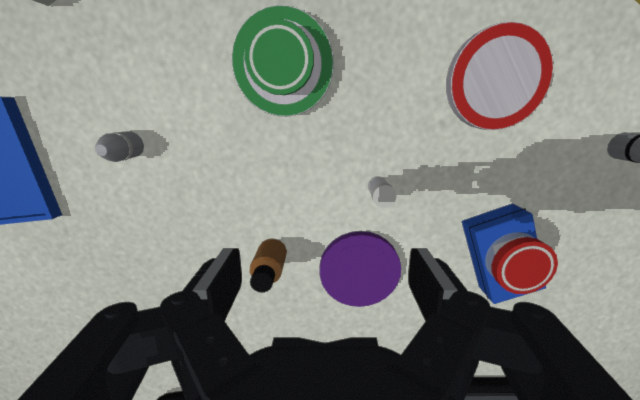

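The green dish sits at the middle of the green plate: (280,60) in the image, measured (450,-88) against plate (451,-88). Now the red dish.

Request:
{"api": "move_arm", "payload": {
  "increments": [
    {"tx":-1.4,"ty":3.6,"tz":0,"rx":0,"ry":0,"rz":0,"gripper":1},
    {"tx":-1.5,"ty":4.3,"tz":0,"rx":0,"ry":0,"rz":0,"gripper":1},
    {"tx":-1.5,"ty":4.3,"tz":0,"rx":0,"ry":0,"rz":0,"gripper":1},
    {"tx":-1.3,"ty":4,"tz":0,"rx":0,"ry":0,"rz":0,"gripper":1},
    {"tx":-0.9,"ty":2.5,"tz":0,"rx":0,"ry":0,"rz":0,"gripper":1},
    {"tx":0,"ty":0,"tz":2.5,"rx":0,"ry":0,"rz":0,"gripper":1},
    {"tx":0,"ty":0,"tz":3,"rx":0,"ry":0,"rz":0,"gripper":1},
    {"tx":0,"ty":0,"tz":1,"rx":0,"ry":0,"rz":0,"gripper":1},
    {"tx":0,"ty":0,"tz":0,"rx":0,"ry":0,"rz":0,"gripper":1},
    {"tx":0,"ty":0,"tz":0,"rx":0,"ry":0,"rz":0,"gripper":1}
  ]
}}

```text
clock: 10.65
eef_pos: [628.9, 133.2, 80.4]
tcp_rot: [3.141, 0.0, 3.133]
contact_force: [-0.3, -0.7, 0.6]
opening: 1.0
```

Request:
{"api": "move_arm", "payload": {
  "increments": [
    {"tx":-0.2,"ty":0.15,"tz":2.5,"rx":0,"ry":0,"rz":0,"gripper":1},
    {"tx":0,"ty":0,"tz":1.6,"rx":0,"ry":0,"rz":0,"gripper":1},
    {"tx":0,"ty":0,"tz":0.4,"rx":0,"ry":0,"rz":0,"gripper":1},
    {"tx":0,"ty":0,"tz":0,"rx":0,"ry":0,"rz":0,"gripper":1},
    {"tx":0,"ty":0,"tz":0,"rx":0,"ry":0,"rz":0,"gripper":-1},
    {"tx":0,"ty":0,"tz":0,"rx":0,"ry":0,"rz":0,"gripper":-1},
    {"tx":0,"ty":0,"tz":0,"rx":0,"ry":0,"rz":0,"gripper":-1},
    {"tx":0,"ty":0,"tz":0,"rx":0,"ry":0,"rz":0,"gripper":-1},
    {"tx":0,"ty":0,"tz":0,"rx":0,"ry":0,"rz":0,"gripper":-1}
  ]
}}

```text
clock: 11.55
eef_pos: [631.3, 135.3, 35.7]
tcp_rot: [3.141, 0.001, 3.134]
contact_force: [-0.9, 0.0, 5.6]
opening: 0.639
```

Request:
{"api": "move_arm", "payload": {
  "increments": [
    {"tx":0,"ty":0,"tz":-0.5,"rx":0,"ry":0,"rz":0,"gripper":-1},
    {"tx":0,"ty":0,"tz":-1.5,"rx":0,"ry":0,"rz":0,"gripper":-1},
    {"tx":0,"ty":0,"tz":-3,"rx":0,"ry":0,"rz":0,"gripper":-1},
    {"tx":0,"ty":0,"tz":-3,"rx":0,"ry":0,"rz":0,"gripper":-1},
    {"tx":0.5,"ty":-0.4,"tz":-2,"rx":0,"ry":0,"rz":0,"gripper":-1},
    {"tx":2,"ty":-0.8,"tz":0,"rx":0,"ry":0,"rz":0,"gripper":-1},
    {"tx":2.5,"ty":-0.8,"tz":0,"rx":0,"ry":0,"rz":0,"gripper":-1},
    {"tx":1.5,"ty":-0.8,"tz":0,"rx":0,"ry":0,"rz":0,"gripper":-1},
    {"tx":0,"ty":0,"tz":0,"rx":0,"ry":0,"rz":0,"gripper":-1}
  ]
}}

```text
clock: 12.45
eef_pos: [563.6, 107.0, 135.6]
tcp_rot: [-3.141, -0.001, 3.134]
contact_force: [-0.1, 0.4, -0.0]
opening: 0.638
```

```bash
python3 - <<'E'
from h import *
s,p,d=look("w6",["red_plate","blue_box","yellow_tray"])
held("w6",col='r')
E
```

```text
[563.6 107.  135.6] [-1.7998e+02 -5.0000e-02  1.7954e+02] 12.45
red_plate 0.63 [270, 22, 375, 133] [464.3 106.   88.9  88.2 -51.4] z [11.7 13.  14.2] 8963
blue_box 0.72 [352, 210, 383, 304] [631.7 152.1  93.4  16.5   4.5] z [29.6 32.2 33.1] 263
yellow_tray 0.96 [456, 0, 553, 45] [418.6 253.5  73.6  33.1  89. ] z [ 3.2  6.  13.4] 2412
held rel world [0.7 0.2] 28.7 [-3.   0.4 19. ] 7681
slopes [ 0.034 -0.    18.833]
```

View pics/w6.png

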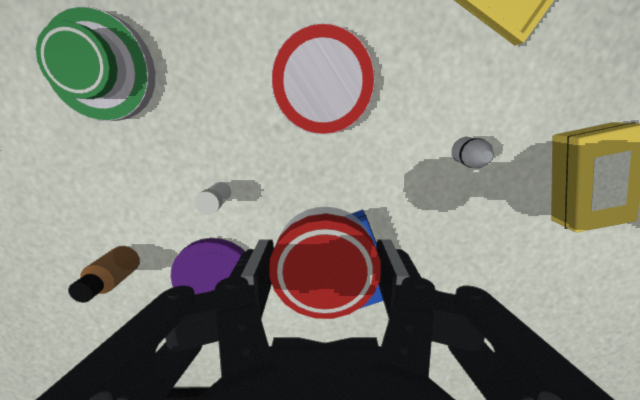

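Red dish is held at (325,267), with the red plate at (323,78).

Request:
{"api": "move_arm", "payload": {
  "increments": [
    {"tx":3.2,"ty":-0.1,"tz":0,"rx":0,"ry":0,"rz":0,"gripper":-1},
    {"tx":4,"ty":-0.1,"tz":0,"rx":0,"ry":0,"rz":0,"gripper":-1},
    {"tx":2.8,"ty":0,"tz":0,"rx":0,"ry":0,"rz":0,"gripper":-1},
    {"tx":0,"ty":0,"tz":4,"rx":0,"ry":0,"rz":0,"gripper":-1},
    {"tx":0,"ty":0,"tz":3.5,"rx":0,"ry":0,"rz":0,"gripper":-1},
    {"tx":0,"ty":0,"tz":2,"rx":0,"ry":0,"rz":0,"gripper":-1},
    {"tx":0,"ty":0,"tz":1,"rx":0,"ry":0,"rz":0,"gripper":-1},
    {"tx":0,"ty":0,"tz":0,"rx":0,"ry":0,"rz":0,"gripper":-1},
    {"tx":0,"ty":0,"tz":0,"rx":0,"ry":0,"rz":0,"gripper":-1}
  ]
}}

```text
clock: 13.55
eef_pos: [466.3, 106.7, 30.1]
tcp_rot: [3.141, 0.001, 3.134]
contact_force: [0.1, 0.1, -1.6]
opening: 0.64
```

Request:
{"api": "move_arm", "payload": {
  "increments": [
    {"tx":0.25,"ty":-0.1,"tz":0.7,"rx":0,"ry":0,"rz":0,"gripper":-1},
    {"tx":0,"ty":0,"tz":0.4,"rx":0,"ry":0,"rz":0,"gripper":-1},
    {"tx":0,"ty":0,"tz":0.2,"rx":0,"ry":0,"rz":0,"gripper":-1},
    {"tx":0,"ty":0,"tz":0,"rx":0,"ry":0,"rz":0,"gripper":-1},
    {"tx":0,"ty":0,"tz":0,"rx":0,"ry":0,"rz":0,"gripper":-1}
  ]
}}

```text
clock: 14.05
eef_pos: [463.0, 105.5, 16.7]
tcp_rot: [3.142, 0.0, 3.134]
contact_force: [0.2, -0.0, -0.7]
opening: 0.641
```

Request:
{"api": "move_arm", "payload": {
  "increments": [
    {"tx":0,"ty":0,"tz":0.1,"rx":0,"ry":0,"rz":0,"gripper":-1},
    {"tx":0,"ty":0,"tz":0.04,"rx":0,"ry":0,"rz":0,"gripper":-1},
    {"tx":0,"ty":0,"tz":0,"rx":0,"ry":0,"rz":0,"gripper":-1}
  ]
}}

```text
clock: 14.35
eef_pos: [463.2, 105.5, 15.7]
tcp_rot: [3.141, 0.0, 3.134]
contact_force: [-1.7, -0.0, 7.2]
opening: 0.643
```

Request:
{"api": "move_arm", "payload": {
  "increments": [
    {"tx":0,"ty":0,"tz":0,"rx":0,"ry":0,"rz":0,"gripper":0.6},
    {"tx":0,"ty":0,"tz":0,"rx":0,"ry":0,"rz":0,"gripper":1},
    {"tx":0,"ty":0,"tz":0,"rx":0,"ry":0,"rz":0,"gripper":1},
    {"tx":0,"ty":0,"tz":-1.5,"rx":0,"ry":0,"rz":0,"gripper":1},
    {"tx":0,"ty":0,"tz":-4,"rx":0,"ry":0,"rz":0,"gripper":1},
    {"tx":0,"ty":0,"tz":-4.5,"rx":0,"ry":0,"rz":-7,"gripper":1},
    {"tx":-3.5,"ty":0.25,"tz":-3,"rx":0,"ry":0,"rz":0,"gripper":1},
    {"tx":-4.9,"ty":0.25,"tz":0,"rx":0,"ry":0,"rz":0,"gripper":1},
    {"tx":-4.9,"ty":0.25,"tz":0,"rx":0,"ry":0,"rz":0,"gripper":1},
    {"tx":-4.2,"ty":0.25,"tz":0,"rx":0,"ry":0,"rz":0,"gripper":1},
    {"tx":0,"ty":0,"tz":0,"rx":0,"ry":0,"rz":-7,"gripper":1},
    {"tx":0,"ty":0,"tz":0,"rx":0,"ry":0,"rz":-7,"gripper":1}
  ]
}}

```text
clock: 15.55
eef_pos: [636.5, 135.5, 144.3]
tcp_rot: [3.142, -0.001, -2.778]
contact_force: [0.1, 0.3, -1.1]
opening: 0.998
```

```bash
python3 - <<'E'
from h import *
zr['red_dish']=(25,45)
s,p,d=look("w7",["red_dish","blue_box"])
E
```

```text
[636.5 135.5 144.3] [ 1.8000e+02 -3.0000e-02 -1.5917e+02] 15.55
red_dish 0.95 [335, 0, 392, 23] [484.6 112.4  44.2  12.  -71.6] z [27.8 34.5 35.9] 845
blue_box 0.7 [289, 143, 356, 237] [636.5 136.   89.4  56.1  21.1] z [31.3 32.5 33.6] 5566
```

View pics/w7.png

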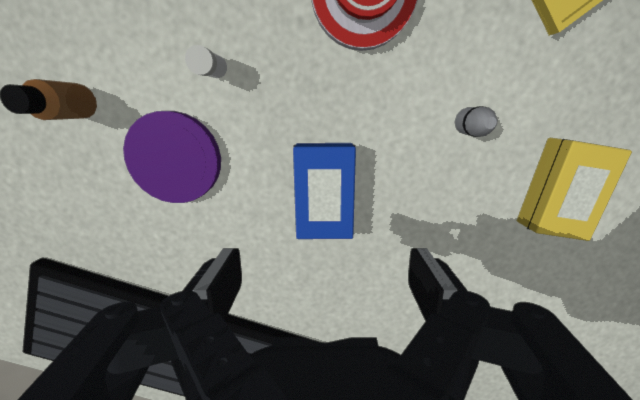

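The red plate holds the red dish (top of the picture, (365,10)), and the blue box is square to the fingers at (325,190). I'll check both dishes numerically with the fixed camera while descending.

Request:
{"api": "move_arm", "payload": {
  "increments": [
    {"tx":0,"ty":0,"tz":3,"rx":0,"ry":0,"rz":0,"gripper":1},
    {"tx":0,"ty":0,"tz":4.5,"rx":0,"ry":0,"rz":0,"gripper":1},
    {"tx":0,"ty":0,"tz":3,"rx":0,"ry":0,"rz":0,"gripper":1},
    {"tx":0,"ty":0,"tz":1.2,"rx":0,"ry":0,"rz":0,"gripper":1},
    {"tx":0,"ty":0,"tz":0,"rx":0,"ry":0,"rz":0,"gripper":1},
    {"tx":0,"ty":0,"tz":0,"rx":0,"ry":0,"rz":0,"gripper":1}
  ]
}}

```text
clock: 16.3
eef_pos: [636.5, 135.6, 29.4]
tcp_rot: [-3.141, 0.002, -2.784]
contact_force: [-0.7, -0.2, 0.2]
opening: 1.004
```

```bash
python3 - <<'E'
from h import *
p,d=r.grab_frame("scene")
for q in("red_dish","green_dish"):
    for k in r.cut_out(q,"scene")[:2]:
        P,_=pts("scene",d,k['mask']); P=P[(P[:,2]>25)&(P[:,2]<45)]
        print(q,k['confidence'],k['bbox'],rect(P[:,:2]) if len(P)>8 else'',np.median(P[:,2]) if len(P) else '')
E
```

```text
red_dish 0.77 [329.7, 175.7, 351.0, 197.8] [466.6 104.6  56.1  51.7 -49. ] 33.51882716132376
green_dish 0.68 [271.3, 211.5, 295.6, 232.0] [453.8 -88.7  56.   53.4 -85.7] 33.700353579765356
```

Request:
{"api": "move_arm", "payload": {
  "increments": [
    {"tx":0,"ty":0,"tz":1.5,"rx":0,"ry":0,"rz":0,"gripper":1},
    {"tx":0,"ty":0,"tz":0.5,"rx":0,"ry":0,"rz":0,"gripper":1},
    {"tx":0,"ty":0,"tz":0,"rx":0,"ry":0,"rz":0,"gripper":1},
    {"tx":0,"ty":0,"tz":0,"rx":0,"ry":0,"rz":0,"gripper":-1},
    {"tx":0,"ty":0,"tz":0,"rx":0,"ry":0,"rz":0,"gripper":-1},
    {"tx":0,"ty":0,"tz":0,"rx":0,"ry":0,"rz":0,"gripper":-1},
    {"tx":0,"ty":0,"tz":0,"rx":0,"ry":0,"rz":0,"gripper":-1},
    {"tx":0,"ty":0,"tz":0,"rx":0,"ry":0,"rz":0,"gripper":-1}
  ],
  "squeeze": 50
}}

```text
clock: 17.25
eef_pos: [636.0, 135.5, 8.6]
tcp_rot: [-3.142, 0.001, -2.783]
contact_force: [-0.4, 0.3, 3.4]
opening: 0.644
```

Request:
{"api": "move_arm", "payload": {
  "increments": [
    {"tx":0,"ty":0,"tz":-0.5,"rx":0,"ry":0,"rz":0,"gripper":-1},
    {"tx":0,"ty":0,"tz":-1.5,"rx":0,"ry":0,"rz":0,"gripper":-1},
    {"tx":0,"ty":0,"tz":-3.5,"rx":0,"ry":0,"rz":0,"gripper":-1},
    {"tx":0,"ty":0,"tz":-4,"rx":0,"ry":0,"rz":5,"gripper":-1},
    {"tx":0,"ty":0,"tz":-1,"rx":0,"ry":0,"rz":5,"gripper":-1},
    {"tx":0,"ty":0,"tz":0,"rx":0,"ry":0,"rz":4.7,"gripper":-1},
    {"tx":0,"ty":0,"tz":0,"rx":0,"ry":0,"rz":0,"gripper":-1}
  ]
}}

```text
clock: 17.95
eef_pos: [636.0, 135.4, 114.8]
tcp_rot: [3.141, 0.002, -3.041]
contact_force: [-0.7, -0.7, -1.4]
opening: 0.641
```

Request:
{"api": "move_arm", "payload": {
  "increments": [
    {"tx":0.2,"ty":-2.5,"tz":0,"rx":0,"ry":0,"rz":0,"gripper":-1},
    {"tx":0.3,"ty":-4.5,"tz":0,"rx":0,"ry":0,"rz":0,"gripper":-1},
    {"tx":0.3,"ty":-4.8,"tz":0,"rx":0,"ry":0,"rz":0,"gripper":-1},
    {"tx":0.3,"ty":-4.8,"tz":0,"rx":0,"ry":0,"rz":0,"gripper":-1},
    {"tx":0.3,"ty":-4.8,"tz":0,"rx":0,"ry":0,"rz":0,"gripper":-1},
    {"tx":0.3,"ty":-4.8,"tz":0,"rx":0,"ry":0,"rz":0,"gripper":-1},
    {"tx":0.3,"ty":-4.8,"tz":0,"rx":0,"ry":0,"rz":0,"gripper":-1},
    {"tx":0.3,"ty":-4.8,"tz":0,"rx":0,"ry":0,"rz":0,"gripper":-1},
    {"tx":0.3,"ty":-4.8,"tz":0,"rx":0,"ry":0,"rz":0,"gripper":-1},
    {"tx":0.3,"ty":-4.8,"tz":0,"rx":0,"ry":0,"rz":0,"gripper":-1},
    {"tx":0.3,"ty":-3.5,"tz":0,"rx":0,"ry":0,"rz":0,"gripper":-1},
    {"tx":0.3,"ty":-2.1,"tz":0,"rx":0,"ry":0,"rz":0,"gripper":-1}
  ]
}}

```text
clock: 19.15
eef_pos: [652.2, -378.4, 113.0]
tcp_rot: [-3.141, -0.0, -3.039]
contact_force: [-0.0, 0.5, -0.1]
opening: 0.647
```

```bash
cat >> h.py <<'E'
def boxrel(d,s,lo=12,hi=40):
    P,_=pts("wrist",d,np.ones(d.shape,bool),s); Q=P-s['eef_pos']; k=(Q[:,2]>lo)&(Q[:,2]<hi)&(np.hypot(Q[:,0],Q[:,1])<70)
    Q=Q[k]; y=s['tcp_rot'][2]; T=np.c_[Q[:,0]*np.cos(y)+Q[:,1]*np.sin(y),Q[:,0]*np.sin(y)-Q[:,1]*np.cos(y)]
    T=T[abs(T[:,1])<27]; print('held box top in tool x: min/max',np.percentile(T[:,0],[0,1,99,100]).round(1),'z med',np.median(Q[:,2]).round(1),len(T))
E
python3 - <<'E'
from h import *
s,p,d=look("w8",["blue_tray"]); boxrel(d,s)
E
```

```text
[ 652.2 -378.4  113. ] [-1.7999e+02 -2.0000e-02 -1.7412e+02] 19.15
blue_tray 0.77 [275, 0, 396, 141] [ 548.6 -380.   104.4   90.6    5.7] z [ 3.4  4.7 12.8] 15407
held box top in tool x: min/max [-38.6 -34.7  43.8  44.3] z med 23.9 18046
```

View pics/w8.png

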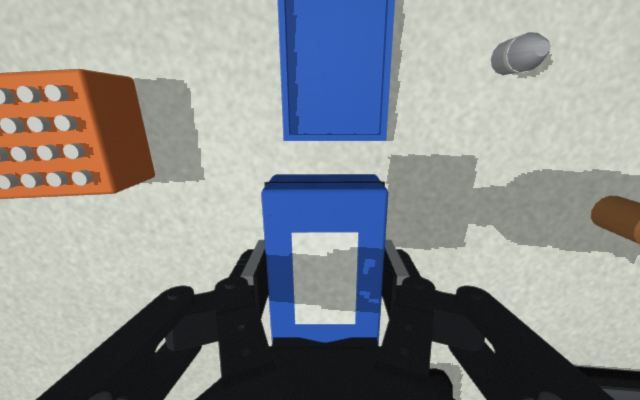

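The tray's long axis lines up with the held box: tray at (335,70), box at (325,265). The tray centre works out to about (541,-380.5).

Request:
{"api": "move_arm", "payload": {
  "increments": [
    {"tx":2.5,"ty":0.2,"tz":0,"rx":0,"ry":0,"rz":0,"gripper":-1},
    {"tx":4,"ty":0.35,"tz":0,"rx":0,"ry":0,"rz":0,"gripper":-1},
    {"tx":3.2,"ty":0.25,"tz":0,"rx":0,"ry":0,"rz":0,"gripper":-1},
    {"tx":1.4,"ty":0.13,"tz":0,"rx":0,"ry":0,"rz":0,"gripper":-1},
    {"tx":0,"ty":0,"tz":3,"rx":0,"ry":0,"rz":0,"gripper":-1},
    {"tx":0,"ty":0,"tz":3.5,"rx":0,"ry":0,"rz":0,"gripper":-1},
    {"tx":0,"ty":0,"tz":1.6,"rx":0,"ry":0,"rz":0,"gripper":-1},
    {"tx":0,"ty":0,"tz":0,"rx":0,"ry":0,"rz":0,"gripper":-1},
    {"tx":0,"ty":0,"tz":0,"rx":0,"ry":0,"rz":0,"gripper":-1}
  ]
}}

```text
clock: 20.15
eef_pos: [542.3, -377.4, 32.7]
tcp_rot: [-3.142, 0.0, -3.039]
contact_force: [0.2, -0.3, -1.0]
opening: 0.647
```

```bash
python3 - <<'E'
from h import *
s,p,d=look("w9",["blue_tray"])
q,e=r.grab_frame("side"); cv2.imwrite("pics/m9.png",np.hstack([p[100:350,150:490,::-1],cv2.resize(q[250:375,330:500,::-1],(340,250))]))
E
```

```text
[ 542.3 -377.4   32.7] [-1.800e+02  2.000e-02 -1.741e+02] 20.15
blue_tray 0.88 [240, 130, 396, 315] [ 540.7 -381.   119.9   86.6    6.2] z [ 3.5  5.2 13.1] 7114
```

View pics/m9.png

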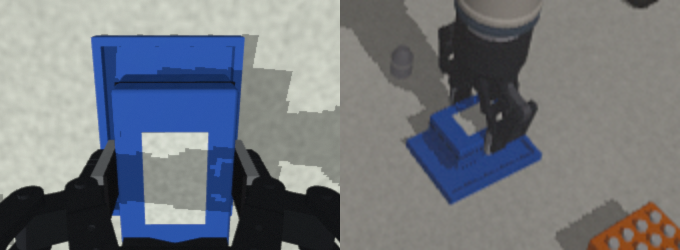

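The tray is fully seen now, at (540.7,-381.0). The box sits about 4 mm toward +y, so I'll correct that and lower.

Request:
{"api": "move_arm", "payload": {
  "increments": [
    {"tx":0.25,"ty":-0.35,"tz":0,"rx":0,"ry":0,"rz":0,"gripper":-1},
    {"tx":0,"ty":0,"tz":1,"rx":0,"ry":0,"rz":0,"gripper":-1},
    {"tx":0,"ty":0,"tz":0.7,"rx":0,"ry":0,"rz":0,"gripper":-1},
    {"tx":0,"ty":0,"tz":0.15,"rx":0,"ry":0,"rz":0,"gripper":-1},
    {"tx":0,"ty":0,"tz":0,"rx":0,"ry":0,"rz":0,"gripper":-1},
    {"tx":0,"ty":0,"tz":0,"rx":0,"ry":0,"rz":0,"gripper":-1}
  ]
}}

```text
clock: 20.9
eef_pos: [539.3, -381.3, 13.4]
tcp_rot: [3.141, -0.0, -3.039]
contact_force: [0.6, -0.2, -0.9]
opening: 0.641
```

Request:
{"api": "move_arm", "payload": {
  "increments": [
    {"tx":0,"ty":0,"tz":0.1,"rx":0,"ry":0,"rz":0,"gripper":-1},
    {"tx":0,"ty":0,"tz":0.05,"rx":0,"ry":0,"rz":0,"gripper":-1},
    {"tx":0,"ty":0,"tz":0,"rx":0,"ry":0,"rz":0,"gripper":-1}
  ]
}}

```text
clock: 21.2
eef_pos: [539.5, -381.4, 12.6]
tcp_rot: [-3.141, 0.0, -3.039]
contact_force: [-0.6, 1.0, 4.3]
opening: 0.647
```

Request:
{"api": "move_arm", "payload": {
  "increments": [
    {"tx":0,"ty":0,"tz":0,"rx":0,"ry":0,"rz":0,"gripper":0.6},
    {"tx":0,"ty":0,"tz":0,"rx":0,"ry":0,"rz":0,"gripper":1},
    {"tx":0,"ty":0,"tz":0,"rx":0,"ry":0,"rz":0,"gripper":1},
    {"tx":0,"ty":0,"tz":-1.5,"rx":0,"ry":0,"rz":0,"gripper":1},
    {"tx":0,"ty":0,"tz":-4,"rx":0,"ry":0,"rz":0,"gripper":1},
    {"tx":0,"ty":0,"tz":-4.5,"rx":0,"ry":0,"rz":0,"gripper":1},
    {"tx":0,"ty":0,"tz":-3,"rx":0,"ry":0,"rz":-6,"gripper":1},
    {"tx":0,"ty":0,"tz":0,"rx":0,"ry":0,"rz":0,"gripper":1}
  ]
}}

```text
clock: 22.0
eef_pos: [542.1, -383.3, 148.7]
tcp_rot: [-3.135, 0.006, -2.932]
contact_force: [0.2, 0.6, 0.9]
opening: 1.006
```

```bash
python3 - <<'E'
from h import *
zr['blue_box']=(30,45)
s,p,d=look("w10",["blue_box","blue_tray"])
E
```

```text
[ 542.1 -383.3  148.7] [-179.61    0.36 -167.97] 22.0
blue_box 0.75 [293, 136, 364, 236] [ 540.4 -380.7   89.9   56.2    6.2] z [35.3 36.5 37.7] 5582
blue_box [280.5, 119.7, 380.4, 242.4] few 6.6078506050120325
blue_tray 0.63 [281, 117, 380, 244] [ 540.8 -380.6  120.1   91.2    5.9] z [ 3.5  6.3 13.3] 4064
```

Request:
{"api": "move_arm", "payload": {
  "increments": [
    {"tx":-0.5,"ty":2.4,"tz":0,"rx":0,"ry":0,"rz":0,"gripper":1},
    {"tx":-1,"ty":4.5,"tz":0,"rx":0,"ry":0,"rz":0,"gripper":1},
    {"tx":-1,"ty":4.5,"tz":0,"rx":0,"ry":0,"rz":0,"gripper":1},
    {"tx":-1,"ty":4.5,"tz":0,"rx":0,"ry":0,"rz":0,"gripper":1},
    {"tx":-1,"ty":4.5,"tz":0,"rx":0,"ry":0,"rz":0,"gripper":1},
    {"tx":-1,"ty":4.5,"tz":0,"rx":0,"ry":0,"rz":0,"gripper":1},
    {"tx":-1,"ty":4.5,"tz":0,"rx":0,"ry":0,"rz":0,"gripper":1},
    {"tx":-1,"ty":4.5,"tz":0,"rx":0,"ry":0,"rz":0,"gripper":1},
    {"tx":-1,"ty":4.5,"tz":0,"rx":0,"ry":0,"rz":0,"gripper":1},
    {"tx":-1,"ty":4.5,"tz":0,"rx":0,"ry":0,"rz":0,"gripper":1}
  ]
}}

```text
clock: 23.15
eef_pos: [542.8, 59.7, 140.8]
tcp_rot: [3.141, -0.003, -2.936]
contact_force: [1.2, 0.3, -0.8]
opening: 1.001
```

Request:
{"api": "move_arm", "payload": {
  "increments": [
    {"tx":-1,"ty":4.5,"tz":0,"rx":0,"ry":0,"rz":0,"gripper":1},
    {"tx":-1,"ty":4.5,"tz":0,"rx":0,"ry":0,"rz":0,"gripper":1},
    {"tx":-1,"ty":4.5,"tz":0,"rx":0,"ry":0,"rz":0,"gripper":1},
    {"tx":-1,"ty":4.5,"tz":0,"rx":0,"ry":0,"rz":0,"gripper":1},
    {"tx":-1,"ty":4.5,"tz":0,"rx":0,"ry":0,"rz":0,"gripper":1},
    {"tx":-0.8,"ty":3.5,"tz":0,"rx":0,"ry":0,"rz":0,"gripper":1},
    {"tx":-0.5,"ty":2,"tz":0,"rx":0,"ry":0,"rz":0,"gripper":1},
    {"tx":0,"ty":0,"tz":0,"rx":0,"ry":0,"rz":0,"gripper":1}
  ]
}}

```text
clock: 23.95
eef_pos: [547.6, 346.9, 140.8]
tcp_rot: [-3.141, -0.002, -2.933]
contact_force: [0.4, 0.1, 0.3]
opening: 1.003
```

```bash
python3 - <<'E'
from h import *
s,p,d=look("w11",["yellow_box","yellow_tray"])
E
```

```text
[547.6 346.9 140.8] [-1.7998e+02 -9.0000e-02 -1.6803e+02] 23.95
yellow_box 0.66 [306, 150, 368, 246] [549.9 358.8  89.2  56.   11.9] z [31.3 32.5 33.7] 5581
yellow_tray 0.78 [218, 0, 311, 53] [398.8 263.5  56.1  53.4  58.9] z [ 3.3  5.1 13.2] 2481
```

View pics/w11.png

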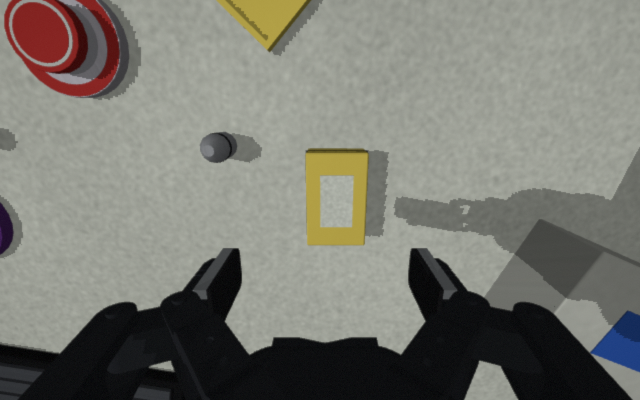

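The blue box lies flat in the middle of its tray (top 36.5 mm). The yellow box at (337,197) is square to the fingers and 12 mm off centre. I'll correct and go down.

Request:
{"api": "move_arm", "payload": {
  "increments": [
    {"tx":-0.45,"ty":1.1,"tz":2,"rx":0,"ry":0,"rz":0,"gripper":1},
    {"tx":0,"ty":0,"tz":4.5,"rx":0,"ry":0,"rz":0,"gripper":1},
    {"tx":0,"ty":0,"tz":3,"rx":0,"ry":0,"rz":0,"gripper":1},
    {"tx":0,"ty":0,"tz":1.2,"rx":0,"ry":0,"rz":0,"gripper":1},
    {"tx":0,"ty":0,"tz":0,"rx":0,"ry":0,"rz":0,"gripper":1},
    {"tx":0,"ty":0,"tz":0,"rx":0,"ry":0,"rz":0,"gripper":1}
  ]
}}

```text
clock: 24.7
eef_pos: [551.4, 356.4, 36.4]
tcp_rot: [3.141, 0.001, -2.936]
contact_force: [-0.8, 0.4, 0.6]
opening: 0.999
```

Request:
{"api": "move_arm", "payload": {
  "increments": [
    {"tx":0.1,"ty":0.25,"tz":1.5,"rx":0,"ry":0,"rz":0,"gripper":1},
    {"tx":0,"ty":0,"tz":1.05,"rx":0,"ry":0,"rz":0,"gripper":1},
    {"tx":0,"ty":0,"tz":0,"rx":0,"ry":0,"rz":0,"gripper":1},
    {"tx":0,"ty":0,"tz":0,"rx":0,"ry":0,"rz":0,"gripper":1}
  ]
}}

```text
clock: 25.1
eef_pos: [548.8, 358.9, 9.4]
tcp_rot: [-3.141, -0.001, -2.934]
contact_force: [0.7, 0.2, -0.1]
opening: 1.005
```

Request:
{"api": "move_arm", "payload": {
  "increments": [
    {"tx":0,"ty":0,"tz":0,"rx":0,"ry":0,"rz":0,"gripper":-1},
    {"tx":0,"ty":0,"tz":0,"rx":0,"ry":0,"rz":0,"gripper":-1},
    {"tx":0,"ty":0,"tz":0,"rx":0,"ry":0,"rz":0,"gripper":-1},
    {"tx":0,"ty":0,"tz":0,"rx":0,"ry":0,"rz":0,"gripper":-1},
    {"tx":0,"ty":0,"tz":0,"rx":0,"ry":0,"rz":0,"gripper":-1}
  ],
  "squeeze": 50
}}

```text
clock: 25.6
eef_pos: [549.4, 359.2, 10.4]
tcp_rot: [3.141, 0.001, -2.935]
contact_force: [-0.2, -0.9, 5.4]
opening: 0.641
```

Request:
{"api": "move_arm", "payload": {
  "increments": [
    {"tx":0,"ty":0,"tz":-0.5,"rx":0,"ry":0,"rz":0,"gripper":-1},
    {"tx":0,"ty":0,"tz":-1.5,"rx":0,"ry":0,"rz":0,"gripper":-1},
    {"tx":0,"ty":0,"tz":-3.5,"rx":0,"ry":0,"rz":0,"gripper":-1},
    {"tx":0,"ty":0,"tz":-4,"rx":0,"ry":0,"rz":7,"gripper":-1},
    {"tx":0,"ty":0,"tz":-1,"rx":0,"ry":0,"rz":8,"gripper":-1},
    {"tx":0,"ty":0,"tz":0,"rx":0,"ry":0,"rz":8,"gripper":-1},
    {"tx":0,"ty":0,"tz":0,"rx":0,"ry":0,"rz":8,"gripper":-1},
    {"tx":0,"ty":0,"tz":0,"rx":0,"ry":0,"rz":7,"gripper":-1},
    {"tx":0,"ty":0,"tz":0,"rx":0,"ry":0,"rz":5,"gripper":-1},
    {"tx":0,"ty":0,"tz":0,"rx":0,"ry":0,"rz":0,"gripper":-1}
  ]
}}

```text
clock: 26.6
eef_pos: [549.0, 358.9, 115.6]
tcp_rot: [3.141, 0.0, 2.597]
contact_force: [-0.4, -0.6, -2.2]
opening: 0.643
```

Request:
{"api": "move_arm", "payload": {
  "increments": [
    {"tx":0.1,"ty":-2.5,"tz":0,"rx":0,"ry":0,"rz":0,"gripper":-1},
    {"tx":0.1,"ty":-4,"tz":0,"rx":0,"ry":0,"rz":0,"gripper":-1},
    {"tx":0.1,"ty":-4.4,"tz":0,"rx":0,"ry":0,"rz":0,"gripper":-1},
    {"tx":0.1,"ty":-4,"tz":0,"rx":0,"ry":0,"rz":0,"gripper":-1},
    {"tx":0.1,"ty":-2.2,"tz":0,"rx":0,"ry":0,"rz":0,"gripper":-1},
    {"tx":0,"ty":0,"tz":0,"rx":0,"ry":0,"rz":0,"gripper":-1}
  ]
}}

```text
clock: 27.2
eef_pos: [454.0, 212.8, 115.0]
tcp_rot: [-3.14, -0.001, 2.599]
contact_force: [-0.8, 0.4, -1.2]
opening: 0.647
```

```bash
python3 - <<'E'
from h import *
s,p,d=look("w12",["yellow_tray"]); boxrel(d,s)
E
```

```text
[454.  212.8 115. ] [-1.7989e+02 -6.0000e-02  1.4894e+02] 27.2
yellow_tray 0.58 [267, 0, 384, 145] [367.  264.9 109.4  91.2 -30.9] z [ 3.4  4.7 12.8] 15821
yellow_tray 0.53 [261, 174, 389, 343] [513.3 175.9 167.6 118.5 -31.4] z [0.2 0.8 6.5] 22
held box top in tool x: min/max [-40.1 -36.3  43.8  44.2] z med 22.2 17868
```

View pics/w12.png

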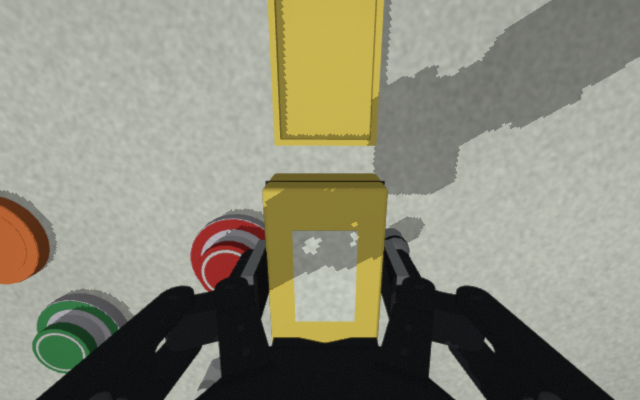

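The tray (325,75) is aligned with the held box. I'll move over it and look again from near.

Request:
{"api": "move_arm", "payload": {
  "increments": [
    {"tx":2.5,"ty":0,"tz":0,"rx":0,"ry":0,"rz":0,"gripper":-1},
    {"tx":3.8,"ty":0,"tz":0,"rx":0,"ry":0,"rz":0,"gripper":-1},
    {"tx":3,"ty":0,"tz":0,"rx":0,"ry":0,"rz":0,"gripper":-1},
    {"tx":1.4,"ty":0,"tz":0,"rx":0,"ry":0,"rz":0,"gripper":-1},
    {"tx":0,"ty":0,"tz":3,"rx":0,"ry":0,"rz":0,"gripper":-1},
    {"tx":0,"ty":0,"tz":3.5,"rx":0,"ry":0,"rz":0,"gripper":-1},
    {"tx":0,"ty":0,"tz":1.6,"rx":0,"ry":0,"rz":0,"gripper":-1},
    {"tx":0,"ty":0,"tz":0,"rx":0,"ry":0,"rz":0,"gripper":-1},
    {"tx":0,"ty":0,"tz":0,"rx":0,"ry":0,"rz":0,"gripper":-1}
  ]
}}

```text
clock: 28.2
eef_pos: [365.5, 271.1, 33.9]
tcp_rot: [3.141, 0.0, 2.599]
contact_force: [0.4, 0.1, -1.4]
opening: 0.642
```

```bash
python3 - <<'E'
from h import *
s,p,d=look("w13",["yellow_tray"])
E
```

```text
[365.5 271.1  33.9] [1.7998e+02 1.0000e-02 1.4890e+02] 28.2
yellow_tray 0.61 [244, 133, 394, 313] [361.9 267.6 120.   86.4 -31.5] z [ 3.5  5.3 13.1] 6723
```

View pics/w13.png

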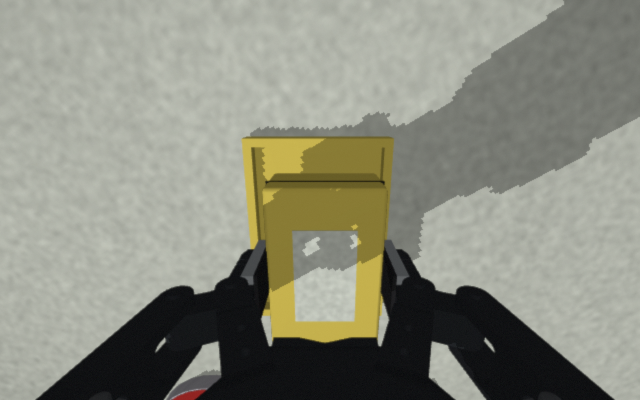

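Tray is measured whole at (361.9,267.6); the box is 5 mm off sideways, so I'll correct that and lower.

Request:
{"api": "move_arm", "payload": {
  "increments": [
    {"tx":0.2,"ty":-0.5,"tz":0,"rx":0,"ry":0,"rz":0,"gripper":-1},
    {"tx":0,"ty":0,"tz":0.9,"rx":0,"ry":0,"rz":0,"gripper":-1},
    {"tx":0,"ty":0,"tz":0.7,"rx":0,"ry":0,"rz":0,"gripper":-1},
    {"tx":0,"ty":0,"tz":0.2,"rx":0,"ry":0,"rz":0,"gripper":-1},
    {"tx":0,"ty":0,"tz":0,"rx":0,"ry":0,"rz":0,"gripper":-1},
    {"tx":0,"ty":0,"tz":0,"rx":0,"ry":0,"rz":0,"gripper":-1}
  ]
}}

```text
clock: 28.9
eef_pos: [360.4, 267.2, 15.6]
tcp_rot: [-3.141, -0.0, 2.598]
contact_force: [-0.2, 1.2, -1.9]
opening: 0.641
```

Request:
{"api": "move_arm", "payload": {
  "increments": [
    {"tx":0,"ty":0,"tz":0.1,"rx":0,"ry":0,"rz":0,"gripper":-1},
    {"tx":0,"ty":0,"tz":0.06,"rx":0,"ry":0,"rz":0,"gripper":-1},
    {"tx":0,"ty":0,"tz":0,"rx":0,"ry":0,"rz":0,"gripper":-1}
  ]
}}

```text
clock: 29.2
eef_pos: [360.6, 267.4, 14.4]
tcp_rot: [3.141, 0.0, 2.598]
contact_force: [-0.1, -0.7, 2.9]
opening: 0.647
```

Request:
{"api": "move_arm", "payload": {
  "increments": [
    {"tx":0,"ty":0,"tz":0.05,"rx":0,"ry":0,"rz":0,"gripper":-1},
    {"tx":0,"ty":0,"tz":0,"rx":0,"ry":0,"rz":0,"gripper":-1},
    {"tx":0,"ty":0,"tz":0,"rx":0,"ry":0,"rz":0,"gripper":0.6},
    {"tx":0,"ty":0,"tz":0,"rx":0,"ry":0,"rz":0,"gripper":1},
    {"tx":0,"ty":0,"tz":0,"rx":0,"ry":0,"rz":0,"gripper":1},
    {"tx":0,"ty":0,"tz":-1.5,"rx":0,"ry":0,"rz":0,"gripper":1},
    {"tx":0,"ty":0,"tz":-4,"rx":0,"ry":0,"rz":0,"gripper":1},
    {"tx":0,"ty":0,"tz":-4.5,"rx":0,"ry":0,"rz":0,"gripper":1},
    {"tx":0,"ty":0,"tz":-4.5,"rx":0,"ry":0,"rz":0,"gripper":1},
    {"tx":0,"ty":0,"tz":-2,"rx":0,"ry":0,"rz":0,"gripper":1},
    {"tx":0,"ty":0,"tz":0,"rx":0,"ry":0,"rz":0,"gripper":1}
  ]
}}

```text
clock: 30.3
eef_pos: [362.1, 268.5, 181.6]
tcp_rot: [3.136, 0.002, 2.598]
contact_force: [0.4, -0.4, 0.7]
opening: 1.002
```

```bash
python3 - <<'E'
from h import *
zr['yellow_box']=(30,45)
look("w14",["yellow_box","yellow_tray"])
p,d=r.grab_frame("scene"); cv2.imwrite("pics/s14.png",p[:,:,::-1])
for q,a,b in(("red_dish",25,45),("green_dish",25,45),("blue_box",30,45),("oil_bottle",20,80),("white_box",15,40)):
    for k in r.cut_out(q,"scene")[:1]:
        P,_=pts("scene",d,k['mask']); P=P[(P[:,2]>a)&(P[:,2]<b)]
        print(q,round(k['confidence'],2),rect(P[:,:2]) if len(P)>8 else'few',np.median(P[:,2]) if len(P) else '')
E
```

```text
[362.1 268.5 181.6] [1.7968e+02 1.3000e-01 1.4885e+02] 30.3
yellow_box 0.81 [293, 138, 349, 225] [360.5 266.6  89.   56.1 -31.2] z [35.1 36.4 37.6] 4472
yellow_tray 0.66 [284, 126, 367, 230] [364.5 266.3 126.1  88.3 -32.1] z [ 3.4  6.7 13.2] 3457
red_dish 0.87 [466.2 105.3  58.3  51.7 -48.1] 33.39606779513335
green_dish 0.68 [454.9 -89.5  52.1  49.2 -42.5] 33.6438102344124
blue_box 0.61 [ 543.9 -381.7   91.4   55.7    6.2] 35.98059645483501
oil_bottle 0.74 [ 645.  -113.8   30.5   26.7   21.4] 42.28572623370009
white_box 0.75 [ 363.3 -285.1   73.    54.1   28.6] 25.499016762837343
```

View pics/s14.png

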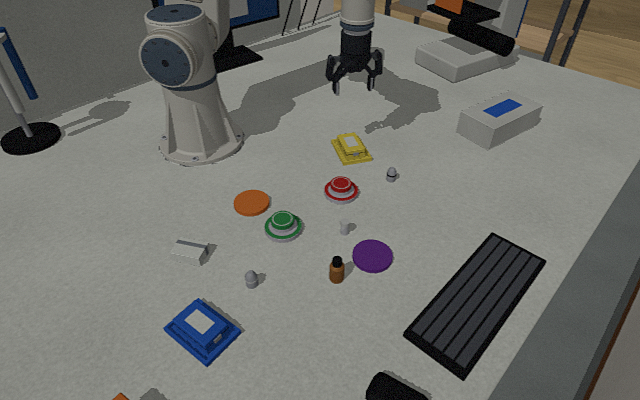

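The overview shows:
- The red dish is on the red plate (341,185) and the green dish on the green plate (283,222).
- The boxes lie in their own trays: yellow (352,148), blue (203,325).
- The bottle and white box haven't moved, and the gripper is clear.

I'm handing in.

```bash
python3 -c "
from rig import r
print(r.sign_off())"
```

```text
the job is handed in; nothing more can be done
None
```

The job is done and handed in at about 30 s on the robot's clock. I moved the green dish, then the red dish, onto their plates, and only then put the blue and yellow boxes in their trays.

**Dishes:**
- **Green:** the wrist camera put it about 1 mm from its plate's centre.
- **Red:** about 2 mm off centre by the scene camera. The wrist camera caught only part of it once it was down.

**Boxes:** wrist views put both inside their trays within about 2 mm of centre. Their tops are at about 36.5 mm, which means flat on the tray floor.

**Left alone:** the oil bottle and white box read within about 1 mm of where they started. The two objectives and the vial look unmoved in the last picture, but I didn't measure them.

**Disagreements:** the scene camera reads up to 5 mm off the wrist camera, but it was off the same way for the empty plates and trays. The network also proposed the purple and orange discs as the green plate, so I chose by ring colour. My first move call was refused because the rows left out some fields; nothing moved.

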